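# Fill the round tin of levelling feet

### The arm

A 6-joint arm with a two-finger parallel gripper is mounted at the origin on a cart in front of the work surface, level with it; the furniture and walls round the work are solid. World frame = base frame: x ahead of the robot, y to its left, z up, the work surface at z = 0. Lengths are in m, angles in rad, forces in N, time in s.
With the tool pointing down it reaches from about 0.275 to 0.875 m from the base axis. Payload 12.5 kg.
Tool frame: the origin (TCP) lies between the finger pads; the fingertips stand 25 mm ahead of it and the grasp point (between the pads) lies 6 mm ahead of it (r.tip_extent is the distance from the TCP to the fingertips, in m); z points along the fingers, y is the line along which they close (so a half turn about z gives the same grasp; the last joint's range is limited). The gripper opens to 85 mm and grips with 20 to 120 N. Pads are 22 mm wide; open, the fingers measure 114 mm over their backs; the gripper's body (76 mm by 85 mm) begins 54 mm behind the grasp point. The pads swing forward as they close: fully open they stand 13 mm farther back than shut.
Start: joints at [-1.251, 0.351, 1.652, -0, 1.139, -0.085], TCP at [0.217, -0.506, 0.256] pointing down, gripper open.
Joint ranges: [-2.75, 2.75], [-0.79, 2.1], [0.01, 2.65], [-1.57, 4.71], [0.07, 3.14], [-2.87, 2.87]. Speed limits (rad/s): [2.22, 2.22, 2.79, 3.14, 3.14, 3.14].

### API

Orientations are given as a unit quaternion [w, x, y, z].
In Python, from rig import r, cams gives the robot as it stands.
- The arm moves only by the shell command python3 -m inch 'ROWS' [FORCE]. ROWS is JSON, a list that holds one entry, the list of rows, each a list of 7 numbers: the closure, from 0 (fully open) to 1 (shut), then the shift along the tool's x, y, z as a fraction of full scale, then the turn, a rotation vector about the tool's x, y, z as a fraction of full scale. In form: [[[claw, dx, dy, dz, ax, ay, az], ...]]. A call has 1 to 12 rows; each row is the pose to reach, as a shift and turn from the pose commanded when the call began, along the tool's axes at that moment, turning the shorter way round; what a row does not reach only later rows make up. Full scale, the value 1, is 100 mm for a shift and 180 degrees for a turn. A row lasts 1/12 s, in which the tool goes at most 41.7 mm and 7.16 degrees, less where a joint would pass 70% of its speed; a pose out of reach is approached as far as the arm can. A call with a number of a shift or a turn outside -1 to 1 is refused whole. A call with a gripper value outside its range is refused whole. The fingers move at their own pace and stop on an object; FORCE is the grip in N (left out, the last holds). Time passes only in rows, so rows that repeat a pose let the fingers close. It gives the time, the measured TCP pose, the force, the opening and the grip force at its end, in the units of the state.
- r.observe(): the state, without advancing time (a new reading comes with each control period).
- cams.get_image(name): name is "scene" or "top"; returns a dict with "img" (400x640x3 uint8, red, green, blue), "z_map" (400x640 float32, m along the optical axis (not along the pixel's ray), 0 where there is no reading), "fx", "fy", "cx", "cy" (pixels), "rvec" (rotation vector, rad) and "tvec" (3), from world to camera coordinates, as OpenCV has them. Camera axes: x right, y down, z forward; pixel columns grow to the right and rows downward; lengths in m; the calibration is good to about 2 mm. A picture is of the moment at which its call begins.
- r.close_job(): hands the job in; it is judged then, once.
The state is a dict: "t": time; "qpos": joint angles; "joint_vel": joint speeds; "effort": joint torques, N m; "eef_pos": TCP position; "orientation": TCP orientation; "wrist_force": force on the tool from outside, world axes, zero at the start; "moment": the same for the moment, N m; "grip_width": finger opening in m; "grip_force": force on a finger pad.
Only numpy, scipy, OpenCV 4.12 (cv2) and the standard library are available. Lean on these libraries where they do the work, as an engineer would, in place of code of your own. Each camera call takes 0.05 s, during which the arm holds its last target. There are 200 camera calls.

### The job

Pick up the two black-based levelling feet that stand on the table and set them down in the two empty places in the round tin, so that all seven black feet stand upright and flat on the tin's floor in one layer, one in the middle and six round it. Leave the foot with the wider orange base where it is.

Things in the scene. Friction and masses are not known exactly. Their poses are not given: they have to be found in the camera images.
- tin: Open round metal tin, loose, 0.7 kg, 164 mm across the rim, 156 mm inside, 29 mm high, floor 3 mm thick. Origin: centre of the underside, z up. It starts with five black feet: one in the middle, four in the ring of six. The two empty places lie 51.5 mm from the centre on its +x and -x axes, with 6 mm to spare beside the neighbours and 4 mm at the wall; feet in it slide if nudged.
- foot_a: Levelling foot: black round rubber base 45 mm across, bevelled, 15 mm high, steel nut 23 mm across to 23 mm, then a steel stud 12 mm across up to 66 mm. 50 to 100 g. Origin: centre of the underside, z up. Stands on the table, to be packed. Grip the stud 36 to 66 mm up; in the tin the nearest studs are 51 mm off, so part the fingers only some 15 mm each side.
- foot_b: Levelling foot: black round rubber base 45 mm across, bevelled, 15 mm high, steel nut 23 mm across to 23 mm, then a steel stud 12 mm across up to 66 mm. 50 to 100 g. Origin: centre of the underside, z up. The second one on the table, the same as foot_a.
- foot_wide: A different levelling foot, not for this tin: orange plastic base 58 mm across, brass-coloured nut, same steel stud 12 mm across up to 66 mm. Stands on the table; stays where it is. Origin: centre of the underside.
- foot_mid: A like black foot that stands loose in the middle of the tin from the start. Same size as foot_a; origin at the centre of its underside.
- foot_ring_d: A like black foot that stands loose in the tin from the start, in the outer ring, 51.5 mm from the tin's centre, at 60 degrees from the tin's x axis (counter-clockwise from above). Same size as foot_a; origin at the centre of its underside.
- foot_ring_e: A like black foot that stands loose in the tin from the start, in the outer ring, 51.5 mm from the tin's centre, at 120 degrees from the tin's x axis (counter-clockwise from above). Same size as foot_a; origin at the centre of its underside.
- foot_ring_f: A like black foot that stands loose in the tin from the start, in the outer ring, 51.5 mm from the tin's centre, at -60 degrees from the tin's x axis (counter-clockwise from above). Same size as foot_a; origin at the centre of its underside.
- foot_ring_g: A like black foot that stands loose in the tin from the start, in the outer ring, 51.5 mm from the tin's centre, at -120 degrees from the tin's x axis (counter-clockwise from above). Same size as foot_a; origin at the centre of its underside.
Things that resemble listed ones, but are neither listed nor needed, are in the scene too. Leave any blue or red look-alike of the foot_b alone.

How it is judged:
By the outcome, as a careful person would: the job done as asked, in the order asked, and still so for the second after the job is handed in, with the robot touching nothing.
It also fails if it takes over 58 s, if anything falls off the work surface, if the arm or the gripper's body presses on something with over 40 N, if the wrist force passes 120 N, or if a joint passes its speed limit or range.

## Working session

There is one attempt and no reset: what is moved stays moved. The work goes in short steps, Python scripts to look and compute and a shell command to move; the robot and the scene stay as the last step left them, time stands still between calls to the robot, and variables do not carry over. Pictures are saved under pics/ and viewed, at most 10 in all, crops included, and the job is handed in when it is done.

```bash
mkdir -p pics; ls; python3 - <<'E'
from rig import r,cams
import cv2,numpy as np
for n in("scene","top"):
    d=cams.get_image(n); cv2.imwrite(f"pics/{n}0.png",d["img"][:,:,::-1]); np.savez(f"{n}0.npz",**d)
    R=cv2.Rodrigues(np.array(d["rvec"]))[0]; print(n,d["fx"],d["cx"],d["cy"],-R.T@np.array(d["tvec"]).ravel(),R.round(2).tolist())
s=r.observe();print(s,r.tip_extent)
E
```

```text
pics
scene 493.68726116113083 317.64696138011254 198.757839778428 [-0.13256299 -0.79952604  1.00278897] [[0.81, -0.58, 0.02], [-0.39, -0.57, -0.73], [0.43, 0.58, -0.69]]
top 367.6316534041554 324.1538542711985 193.95475221934183 [0.3203682  0.01557891 0.88846451] [[-0.03, -1.0, -0.03], [-0.98, 0.03, -0.17], [0.18, 0.02, -0.98]]
{'t': 0.1, 'qpos': array([-1.25062336e+00,  3.51180448e-01,  1.65236068e+00, -1.19782321e-05,
        1.13911838e+00, -8.45989440e-02]), 'joint_vel': array([ 0.00210128, -0.00076566, -0.00248996,  0.00033599, -0.0005409 ,
        0.00047606]), 'effort': array([ 2.49434797e-04, -5.06833041e+01, -2.91873604e+01, -8.84648966e-05,
        2.63368063e-03, -1.43898035e-05]), 'eef_pos': array([ 0.21652916, -0.50528262,  0.25581307]), 'orientation': array([-5.29093704e-04,  9.79589129e-01,  2.01009586e-01, -6.80864918e-05]), 'wrist_force': array([-0.41518542,  0.48222377, -0.47863819]), 'moment': array([-0.00441099,  0.01468853, -0.05715745]), 'grip_force': 0.0, 'grip_width': 0.08564547969411022} 0.025
```

View pics/top0.png

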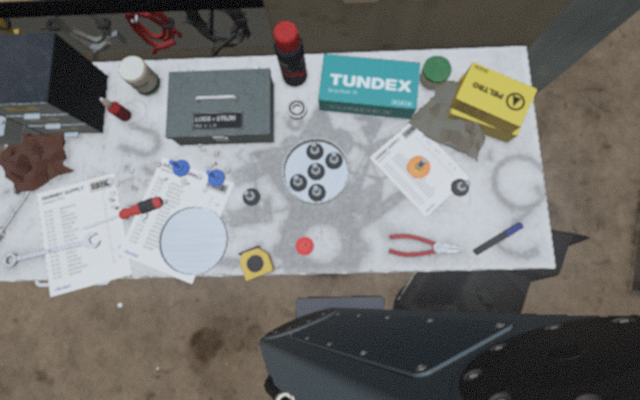

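View pics/scene0.png

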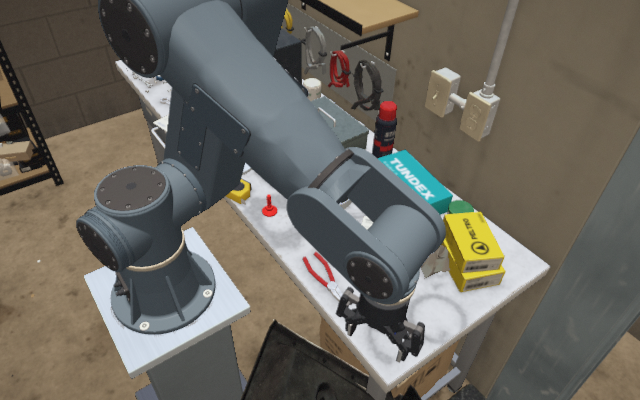

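The top view shows the two black feet at (251,197) and (460,187), the tin at (316,171), the orange foot at (418,167), and blue and red look-alikes. In the scene view the arm hides most of the work. Next I'll take an enlarged crop and depth readings.

```bash
cat > h.py <<'E'
import numpy as np,cv2
from scipy.spatial.transform import Rotation as Ro
def load(n): return dict(np.load(n))
def RT(d): return cv2.Rodrigues(d["rvec"])[0],d["tvec"].ravel()
def onz(d,u,v,z):
    R,t=RT(d);c=-R.T@t;g=R.T@np.array([(u-d["cx"])/d["fx"],(v-d["cy"])/d["fy"],1]);return c+g*(z-c[2])/g[2]
def cloud(d):
    R,t=RT(d);v,u=np.mgrid[:400,:640];Z=d["z_map"]
    p=np.stack([(u-d["cx"])/d["fx"]*Z,(v-d["cy"])/d["fy"]*Z,Z],-1);return (p-t)@R
def proj(d,P): return cv2.projectPoints(np.array(P,float).reshape(-1,1,3),d["rvec"],d["tvec"],np.array([[d["fx"],0,d["cx"]],[0,d["fy"],d["cy"]],[0,0,1]],float),None)[0][:,0]
E
python3 - <<'E'
from h import *
d=load("top0.npz");P=cloud(d)
print("table z",[P[v,u].round(4).tolist() for u,v in[(400,215),(230,220),(480,210)]])
for n,(u,v) in dict(a=(251,197),b=(460,187),mid=(316,171),or_=(418,167)).items():
    s=P[v-12:v+13,u-12:u+13];m=s[...,2]>.05;print(n,m.sum(),s[m].mean(0).round(4),s[m][:,2].max(),np.argwhere(m).mean(0)[::-1]+[u-12,v-12])
im=d["img"][...,::-1]
a=cv2.resize(im[132:212,270:362],None,fx=6,fy=6,interpolation=cv2.INTER_CUBIC)
cv2.imwrite("pics/c1.png",a)
b=np.hstack([cv2.resize(im[y-20:y+20,x-20:x+20],None,fx=9,fy=9,interpolation=cv2.INTER_CUBIC) for x,y in((251,197),(460,187))])
cv2.imwrite("pics/c2.png",b)
E
```

```text
table z [[0.4212, -0.1452, 0.0025], [0.4213, 0.2684, -0.0014], [0.4281, -0.338, -0.0003]]
a 31 [0.4766 0.2129 0.0628] 0.06838683903494311 [246.61290323 192.38709677]
b 35 [ 0.4845 -0.2899  0.0629] 0.06894180153273807 [466.97142857 182.31428571]
mid 34 [0.5148 0.0509 0.138 ] 0.8884645114376034 [314.70588235 165.73529412]
or_ 36 [ 0.502  -0.1606  0.201 ] 0.8884645114376034 [422.72222222 161.63888889]
```

View pics/c1.png

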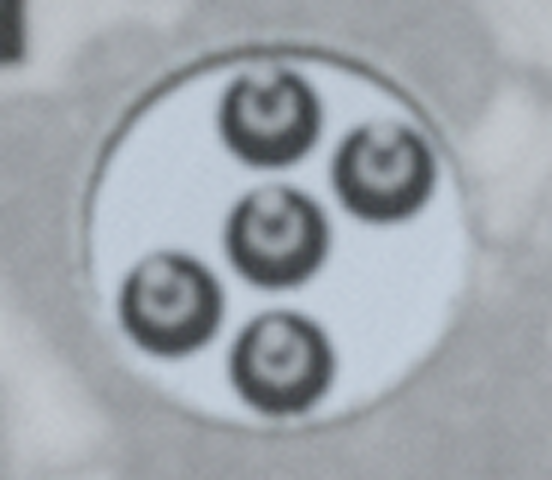

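View pics/c2.png

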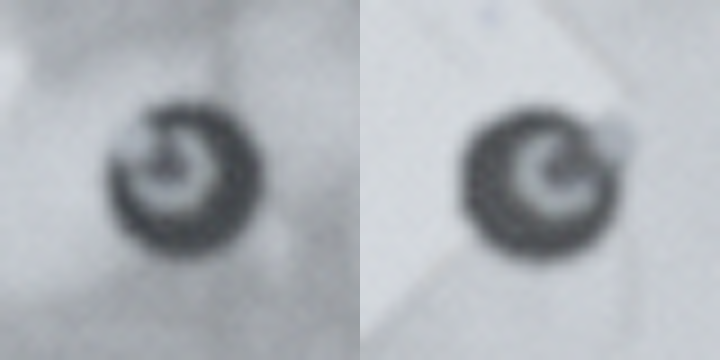

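Crop 1 shows the five tin feet with bases at (270,116), (384,171), (277,236), (170,304) and (282,361). The gaps are at lower right and upper left. Crop 2 shows the table feet: bases at (186,180) and (180,183), stud tops at (133,140) and (255,138), each within its half of the crop.

```bash
python3 - <<'E'
from h import *
d=load("top0.npz")
def f(c,k,o): return [(c[0]+.5)/k-.5+o[0],(c[1]+.5)/k-.5+o[1]]
for n,b,t,o in(("a",(186,180),(133,140),(231,177)),("b",(180,183),(255,138),(440,167))):
    print(n,onz(d,*f(b,9,o),.004).round(4),onz(d,*f(t,9,o),.066).round(4))
B=[(270,116),(384,171),(277,236),(170,304),(282,361)];T=[(265,75),(383,133),(272,200),(158,270),(278,325)]
W=np.array([onz(d,*f(b,6,(270,132)),.008)[:2] for b in B]);V=np.array([onz(d,*f(b,6,(270,132)),.069)[:2] for b in T])
print(W.round(4).tolist(),V.round(4).tolist())
for W in(W,V):
    c=W.mean(0);e=W-W[2];print("ctr mean",c.round(4),"mid",W[2].round(4),np.linalg.norm(e,axis=1).round(4),np.degrees(np.arctan2(e[:,1],e[:,0])).round(1))
E
for i in 1; do :; done; python3 -m inch '[[[0.3,0,0,-0.2,0,0,0],[0.3,0,0,-0.2,0,0,0]]]'
```

```text
a [0.477  0.2155 0.004 ] [0.4767 0.2151 0.066 ]
b [ 0.4854 -0.2928  0.004 ] [ 0.4848 -0.2909  0.066 ]
[[0.5867, 0.0572], [0.5616, 0.0107], [0.5355, 0.0554], [0.5084, 0.0998], [0.4833, 0.0545]] [[0.5847, 0.0559], [0.56, 0.011], [0.5348, 0.0543], [0.5087, 0.0983], [0.4859, 0.053]]
ctr mean [0.5351 0.0555] mid [0.5355 0.0554] [0.0512 0.0517 0.     0.052  0.0522] [   2.   -59.7    0.   121.4 -179. ]
ctr mean [0.5348 0.0545] mid [0.5348 0.0543] [0.0499 0.0501 0.     0.0512 0.0489] [   1.9  -59.8    0.   120.6 -178.5]
t: 0.27
eef_pos: [0.2169, -0.5063, 0.2786]
orientation: [0.002, 0.98, 0.201, 0.0]
wrist_force: [-0.5, -1.0, 1.4]
grip_width: 0.0638
grip_force: 0.0
```

The geometry is consistent: ring radius is about 51.5 mm and the tin's axis lies at about 61° (mod 180). The slots are at about (0.560,0.100) and (0.510,0.010). I'll square the tool with the world axes, then go towards foot a, which also clears the scene camera.

```bash
python3 -m inch '[[[0.55,0,0,0,0,0,0.129],[0.55,0,0,0,0,0,0.129],[0.55,0,0,0,0,0,0.129],[0.55,0,0,0,0,0,0.129],[0.55,0,0,0,0,0,0.129]]]' 
python3 -m inch '[[[0.55,0.3,-0.3,0,0,0,0],[0.55,0.6,-0.6,0,0,0,0],[0.55,0.9,-0.9,0,0,0,0],[0.55,0.9,-0.9,0,0,0,0]]]' 
python3 -m inch '[[[0.55,0.3,-0.3,0,0,0,0],[0.55,0.6,-0.6,0,0,0,0],[0.55,0.9,-0.9,0,0,0,0],[0.55,0.9,-0.9,0,0,0,0]]]'
python3 -m inch '[[[0.55,0.3,-0.3,0,0,0,0],[0.55,0.6,-0.6,0,0,0,0],[0.55,0.8,-0.9,0,0,0,0],[0.55,0.8,-0.9,0,0,0,0]]]'
python3 -m inch '[[[0.55,0,-0.4,0,0,0,0],[0.55,0,-0.8,0,0,0,0],[0.55,0,-1,0,0,0,0],[0.55,0,-1,0,0,0,0]]]'
python3 -m inch '[[[0.55,0,-0.4,0,0,0,0],[0.55,0,-0.8,0,0,0,0],[0.55,0,-1,0,0,0,0],[0.55,0,-1,0,0,0,0]]]'
python3 -m inch '[[[0.55,0,-0.4,0,0,0,0],[0.55,0,-0.8,0,0,0,0],[0.55,0,-1,0,0,0,0],[0.55,0,-1,0,0,0,0]]]'
python3 -m inch '[[[0.55,0,-0.4,0,0,0,0],[0.55,0,-0.8,0,0,0,0],[0.55,0,-1,0,0,0,0],[0.55,0,-1,0,0,0,0],[0.55,0,-1,0,0,0,0],[0.55,0,-1,0,0,0,0]]]'
python3 - <<'E'
from rig import r,cams
from h import *
print(r.observe()["qpos"])
d=cams.get_image("scene"); np.savez("scene1.npz",**d)
print(proj(d,[[.4768,.2153,.066],[.4851,-.292,.066],[.535,.055,.069],[.535,.055,.003]]))
cv2.imwrite("pics/s1.png",d["img"][:,:,::-1])
E
```

```text
t: 0.68
eef_pos: [0.2166, -0.5054, 0.2757]
orientation: [-0.0, 1.0, -0.001, -0.0]
wrist_force: [0.2, -0.1, 0.4]
grip_width: 0.0385
grip_force: 0.0
t: 1.02
eef_pos: [0.3099, -0.4116, 0.276]
orientation: [-0.001, 1.0, 0.002, 0.0]
wrist_force: [0.2, -0.9, -0.6]
grip_width: 0.0382
grip_force: 0.0
t: 1.35
eef_pos: [0.3999, -0.3217, 0.2761]
orientation: [-0.001, 1.0, 0.003, 0.0]
wrist_force: [0.2, -0.2, -0.8]
grip_width: 0.0384
grip_force: 0.0
t: 1.68
eef_pos: [0.4793, -0.2317, 0.2759]
orientation: [-0.001, 1.0, 0.003, 0.0]
wrist_force: [0.2, 0.1, 0.7]
grip_width: 0.0389
grip_force: 0.0
t: 2.02
eef_pos: [0.4764, -0.133, 0.2761]
orientation: [-0.0, 1.0, 0.002, -0.0]
wrist_force: [0.4, -0.7, 0.3]
grip_width: 0.0381
grip_force: 0.0
t: 2.35
eef_pos: [0.4767, -0.0336, 0.2762]
orientation: [-0.0, 1.0, 0.002, -0.0]
wrist_force: [-0.2, -1.2, -0.2]
grip_width: 0.0387
grip_force: 0.0
t: 2.68
eef_pos: [0.4771, 0.066, 0.2762]
orientation: [-0.0, 1.0, 0.001, 0.0]
wrist_force: [0.6, -0.7, -0.6]
grip_width: 0.0387
grip_force: 0.0
t: 3.18
eef_pos: [0.4773, 0.1628, 0.2761]
orientation: [0.0, 1.0, -0.0, -0.0]
wrist_force: [-0.1, 0.2, 0.3]
grip_width: 0.0389
grip_force: 0.0
[ 2.36594416e-01  2.46525669e-01  1.74323907e+00 -5.00401186e-04
  1.15217068e+00  1.80840608e+00]
[[280.05393666 155.67313636]
 [394.34068086 261.63858483]
 [326.77472352 176.44132713]
 [326.03154245 193.18596398]]
```

View pics/s1.png

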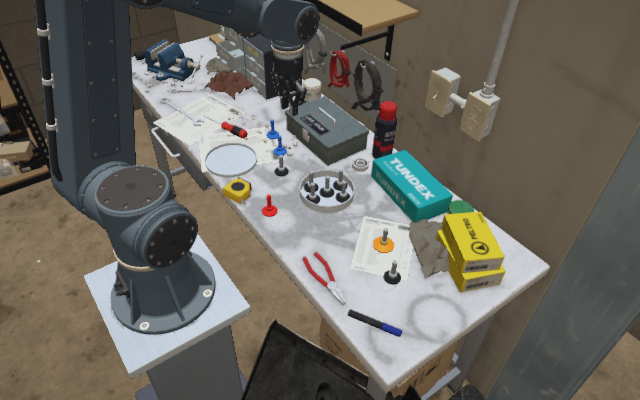

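The scene view is now clear: foot a is at about (281,165), foot b at (393,270) and the tin at (327,190). An enlarged crop with the predicted stud tops marked will check positions and heights.

```bash
python3 - <<'E'
from h import *
d=load("scene1.npz");im=d["img"][...,::-1]
def cr(x,y,w,h,k,pts):
    a=cv2.resize(im[y:y+h,x:x+w],None,fx=k,fy=k,interpolation=cv2.INTER_CUBIC)
    for u,v in proj(d,pts): cv2.drawMarker(a,(int((u-x+.5)*k),int((v-y+.5)*k)),(0,0,255),cv2.MARKER_CROSS,14,1)
    return a
c=np.array([.535,.055]);s=[]
for i in range(6):
    t=np.radians(61.1+60*i); s.append([*(c+.0515*np.array([np.cos(t),np.sin(t)])),.069 if i%3 else .003])
A=cr(264,145,36,36,8,[[.4768,.2153,.066],[.4768,.2153,0]]);B=cr(376,250,36,36,8,[[.4851,-.292,.066],[.4851,-.292,0]])
T=cr(296,160,63,60,9,s+[[.535,.055,.069]])
print(s)
cv2.imwrite("pics/s2.png",np.hstack([np.vstack([A,B]),cv2.resize(T[:540],(500,576)) if 0 else cv2.copyMakeBorder(T[:,:500],0,36,0,0,0)]))
E
```

```text
[[np.float64(0.5598890427376326), np.float64(0.10008642314050092), 0.003], [np.float64(0.508398533563368), np.float64(0.09909775485691691), 0.069], [np.float64(0.48350949082573536), np.float64(0.054011331716415985), 0.069], [np.float64(0.5101109572623674), np.float64(0.009913576859499083), 0.003], [np.float64(0.5616014664366321), np.float64(0.01090224514308312), 0.069], [np.float64(0.5864905091742647), np.float64(0.05598866828358404), 0.069]]
```

View pics/s2.png

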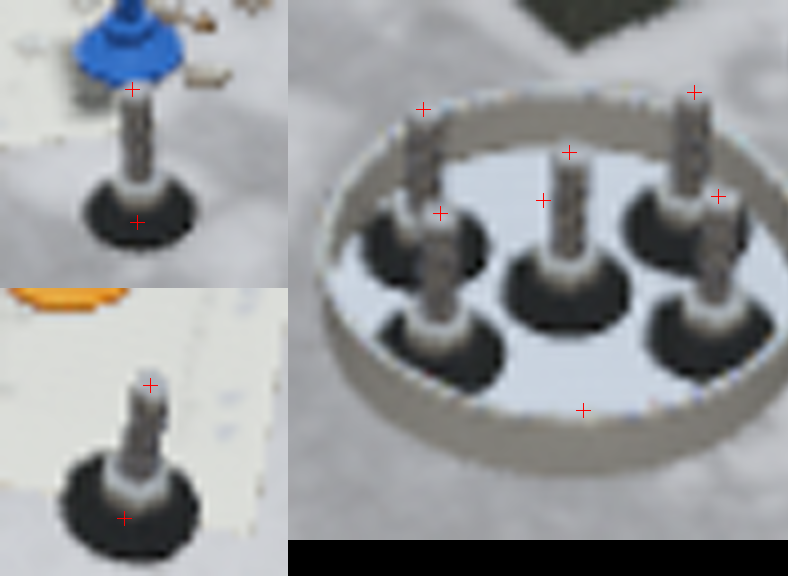

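The two views agree to about 2 mm, and the stud tops sit at the expected 66 and 69 mm. Now I'll approach foot a.

```bash
python3 -m inch '[[[0.55,0,-0.3,0.3,0,0,0],[0.55,0,-0.525,0.6,0,0,0],[0.55,0,-0.525,0.9,0,0,0],[0.55,0,-0.525,1,0,0,0],[0.55,0,-0.525,1,0,0,0],[0.55,0,-0.525,1,0,0,0],[0.55,0,-0.525,1,0,0,0]]]'
```

```text
t: 3.82
eef_pos: [0.4781, 0.2163, 0.1781]
orientation: [-0.0, 1.0, -0.001, 0.001]
wrist_force: [-0.7, -0.1, 1.2]
grip_width: 0.0384
grip_force: 0.0
```

```bash
python3 -m inch '[[[0.55,-0.01,0.01,0.3,0,0,0],[0.55,-0.01,0.01,0.6,0,0,0],[0.55,-0.01,0.01,0.9,0,0,0],[0.55,-0.01,0.01,1,0,0,0],[0.55,-0.01,0.01,1,0,0,0]]]'
python3 -m inch '[[[0.55,0,0,0.1,0,0,0],[0.55,0,0,0.2,0,0,0],[0.55,0,0,0.2,0,0,0],[0.55,0,0,0.2,0,0,0],[0.55,0,0,0.2,0,0,0]]]'
python3 -m inch '[[[1,0,0,0,0,0,0],[1,0,0,0,0,0,0],[1,0,0,0,0,0,0],[1,0,0,0,0,0,0],[1,0,0,0,0,0,0],[1,0,0,0,0,0,0],[1,0,0,0,0,0,0],[1,0,0,0,0,0,0]]]' 40
```

```text
t: 4.23
eef_pos: [0.4757, 0.2153, 0.0757]
orientation: [0.0, 1.0, -0.0, -0.001]
wrist_force: [-0.2, -0.4, 0.1]
grip_width: 0.0386
grip_force: 0.0
t: 4.65
eef_pos: [0.4763, 0.216, 0.0569]
orientation: [-0.0, 1.0, -0.0, 0.0]
wrist_force: [0.3, 0.8, 0.2]
grip_width: 0.0386
grip_force: 0.0
t: 5.32
eef_pos: [0.476, 0.2159, 0.0564]
orientation: [-0.0, 1.0, -0.0, 0.0]
wrist_force: [-0.8, -1.1, 2.2]
grip_width: 0.0108
grip_force: 39.0
```

```bash
python3 -m inch '[[[1,0,0,-0.2,0,0,0],[1,0,0,-0.5,0,0,0],[1,0,0,-0.8,0,0,0],[1,0,0,-1,0,0,0],[1,0,0,-1,0,0,0]]]'
python3 -m inch '[[[1,0.15,0.18,0,0,0,0],[1,0.3,0.36,0,0,0,0],[1,0.45,0.54,0,0,0,0],[1,0.6,0.72,0,0,0,0],[1,0.75,0.9,0,0,0,0],[1,0.84,1,0,0,0,0],[1,0.84,1,0,0,0,0]]]'
python3 -m inch '[[[1,0,0.08,0,0,0,0],[1,0,0.16,0,0,0,0],[1,0,0.16,0,0,0,0],[1,0,0.16,0,0,0,0],[1,0,0.16,0,0,0,0],[1,0,0.16,0,0,0,0]]]'
python3 - <<'E'
from rig import r,cams
from h import *
for n,(x,y,w,h) in dict(top=(262,115,100,100),scene=(280,110,90,110)).items():
    d=cams.get_image(n);np.savez(n+"2.npz",**d)
    a=cv2.resize(d["img"][y:y+h,x:x+w,::-1],None,fx=4 if n=="top" else 4,fy=4,interpolation=cv2.INTER_CUBIC)
    if n=="top": A=a
    else: cv2.imwrite("pics/q1.png",np.hstack([cv2.copyMakeBorder(A,0,40,0,0,0),a]))
E
```

```text
t: 5.73
eef_pos: [0.4776, 0.2165, 0.1601]
orientation: [-0.001, 1.0, -0.0, 0.003]
wrist_force: [0.2, -0.2, 0.1]
grip_width: 0.0105
grip_force: 39.0
t: 6.32
eef_pos: [0.5609, 0.1141, 0.1555]
orientation: [0.0, 1.0, -0.001, -0.0]
wrist_force: [-0.6, 0.3, -0.8]
grip_width: 0.0108
grip_force: 39.0
t: 6.82
eef_pos: [0.5597, 0.1002, 0.1564]
orientation: [-0.0, 1.0, -0.0, 0.0]
wrist_force: [0.8, -0.8, -0.3]
grip_width: 0.0109
grip_force: 39.0
```

View pics/q1.png

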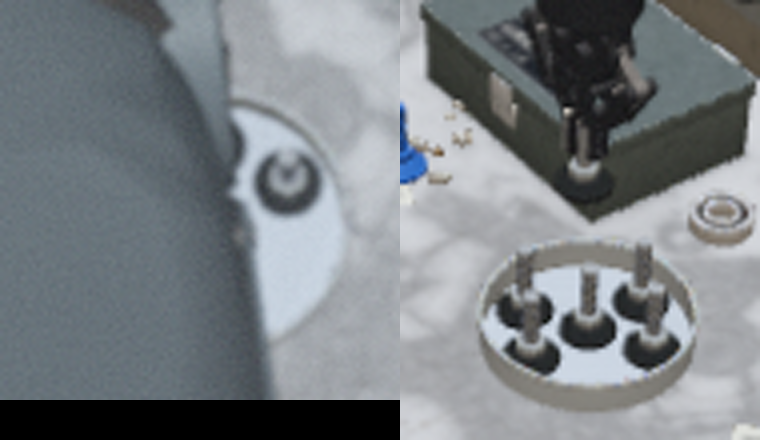

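The foot hangs upright over the tin, with its base at crop (584,186) and the middle foot's base at (588,330). I'll compare the offsets in the scene view.

```bash
python3 - <<'E'
from h import *
d=load("scene2.npz")
P=[[.5597,.1002,.1],[.535,.055,.003]]
# base-ring outline: points of a 45mm disc at z 0..9
for (x,y,z),m in zip(P,[(584,186),(588,330)]):
    for zz in(.004,.007): print(proj(d,[[x,y,z+zz]])[0].round(2), 280+(m[0]-400+.5)/4-.5,110+(m[1]+.5)/4-.5)
print(proj(d,[[.54,.055,.003],[.535,.06,.003]])-proj(d,[[.535,.055,.003]]))
# dark-mask centroids
g=d["img"].max(-1)
for (u,v) in((325,157),(326,192)):
    m=(g[v-8:v+9,u-11:u+12]<60);n,l,s,c=cv2.connectedComponentsWithStats(m.astype(np.uint8));print(s.tolist(),c.round(1).tolist(),(u-11,v-8))
E
```

```text
[324.82 155.89] 325.625 156.125
[324.85 155.08] 325.625 156.125
[326.08 192.2 ] 326.625 192.125
[326.11 191.46] 326.625 192.125
[[ 1.34701387 -0.63872398]
 [-0.98804771 -0.93700446]]
[[0, 0, 23, 17, 235], [0, 0, 23, 16, 151], [13, 0, 5, 1, 5]] [[10.9, 8.6], [11.0, 7.4], [15.0, 0.0]] (314, 149)
[[0, 0, 23, 17, 268], [0, 1, 3, 6, 15], [19, 0, 4, 6, 18], [6, 5, 13, 8, 67], [22, 10, 1, 6, 6], [0, 12, 5, 5, 17]] [[11.0, 7.9], [0.9, 3.7], [20.7, 2.1], [11.8, 9.1], [22.0, 12.5], [2.2, 14.6]] (315, 184)
```

The error is within about 1 mm, so I'll trim y by +0.8 mm and lower.

```bash
python3 -m inch '[[[1,0,-0.008,0.2,0,0,0],[1,0,-0.008,0.4,0,0,0],[1,0,-0.008,0.6,0,0,0],[1,0,-0.008,0.6,0,0,0],[1,0,-0.008,0.6,0,0,0],[1,0,-0.008,0.6,0,0,0]]]'
python3 -m inch '[[[1,0,0,0.1,0,0,0],[1,0,0,0.2,0,0,0],[1,0,0,0.28,0,0,0],[1,0,0,0.33,0,0,0],[1,0,0,0.35,0,0,0],[1,0,0,0.35,0,0,0],[1,0,0,0.35,0,0,0]]]'
```

```text
t: 7.42
eef_pos: [0.5604, 0.1008, 0.0973]
orientation: [-0.0, 1.0, -0.0, 0.001]
wrist_force: [-0.4, 0.1, -0.0]
grip_width: 0.0108
grip_force: 39.0
t: 8.0
eef_pos: [0.56, 0.1006, 0.0613]
orientation: [-0.0, 1.0, -0.0, 0.0]
wrist_force: [-0.5, 0.4, 0.9]
grip_width: 0.0107
grip_force: 39.0
```

```bash
python3 -m inch '[[[1,0,0,0.01,0,0,0],[1,0,0,0.018,0,0,0],[1,0,0,0.018,0,0,0],[1,0,0,0.018,0,0,0]]]'
python3 - <<'E'
from rig import cams
from h import *
d=cams.get_image("scene");x,y,w,h=280,120,90,110
cv2.imwrite("pics/q2.png",cv2.resize(d["img"][y:y+h,x:x+w,::-1],None,fx=5,fy=5,interpolation=cv2.INTER_CUBIC))
E
```

```text
t: 8.33
eef_pos: [0.56, 0.1006, 0.0596]
orientation: [-0.0, 1.0, -0.0, 0.0]
wrist_force: [-0.5, -0.1, -0.9]
grip_width: 0.0112
grip_force: 39.0
```

View pics/q2.png

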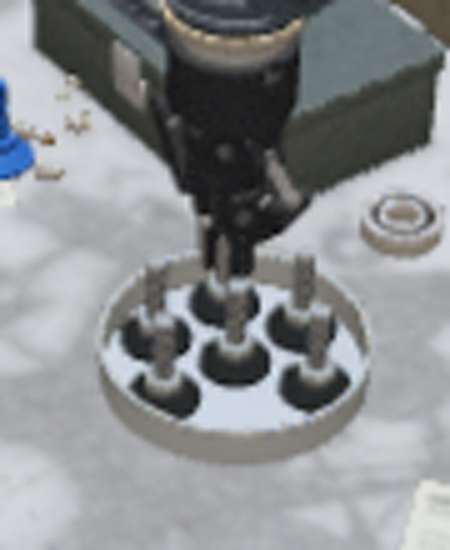

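Foot a sits in its gap, with its base at crop (224,303) and clear of its neighbours. I'll release it, lift, and travel to foot b.

```bash
python3 -m inch '[[[0.65,0,0,0.005,0,0,0],[0.65,0,0,0.005,0,0,0],[0.65,0,0,0.005,0,0,0],[0.65,0,0,0.005,0,0,0],[0.65,0,0,0.005,0,0,0]]]'
python3 -m inch '[[[0.65,0,0,-0.1,0,0,0],[0.65,0,0,-0.3,0,0,0],[0.65,0,0,-0.6,0,0,0],[0.65,0,0,-0.9,0,0,0],[0.65,0,0,-1,0,0,0],[0.65,0,0,-1,0,0,0]]]'
python3 -m inch '[[[0.65,-0.1,0.25,0,0,0,0],[0.65,-0.2,0.5,0,0,0,0],[0.65,-0.3,0.75,0,0,0,0],[0.65,-0.4,1,0,0,0,0],[0.65,-0.4,1,0,0,0,0]]]'
python3 -m inch '[[[0.6,-0.1,0.25,0,0,0,0],[0.6,-0.2,0.5,0,0,0,0],[0.6,-0.3,0.75,0,0,0,0],[0.6,-0.35,1,0,0,0,0],[0.6,-0.35,1,0,0,0,0]]]'
python3 -m inch '[[[0.55,0,0.3,0,0,0,0],[0.55,0,0.6,0,0,0,0],[0.55,0,0.9,0,0,0,0],[0.55,0,1,0,0,0,0],[0.55,0,1,0,0,0,0]]]'
python3 -m inch '[[[0.55,0,0.3,0,0,0,0],[0.55,0,0.6,0,0,0,0],[0.55,0,0.92,0,0,0,0],[0.55,0,0.92,0,0,0,0],[0.55,0,0.92,0,0,0,0],[0.55,0,0.92,0,0,0,0],[0.55,0,0.92,0,0,0,0]]]'
```

```text
t: 8.8
eef_pos: [0.56, 0.1006, 0.059]
orientation: [-0.0, 1.0, -0.0, 0.0]
wrist_force: [-0.6, -0.2, -0.1]
grip_width: 0.0299
grip_force: 0.0
t: 9.3
eef_pos: [0.5612, 0.1008, 0.1623]
orientation: [-0.0, 1.0, -0.0, 0.003]
wrist_force: [0.5, -0.2, -0.1]
grip_width: 0.03
grip_force: 0.0
t: 9.72
eef_pos: [0.5178, -0.0023, 0.1577]
orientation: [0.0, 1.0, -0.001, -0.002]
wrist_force: [-0.2, -0.8, 1.1]
grip_width: 0.0298
grip_force: 0.0
t: 10.13
eef_pos: [0.4838, -0.1019, 0.1582]
orientation: [0.0, 1.0, -0.001, -0.001]
wrist_force: [-0.1, 0.6, -0.1]
grip_width: 0.0344
grip_force: 0.0
t: 10.55
eef_pos: [0.4847, -0.2005, 0.1582]
orientation: [-0.0, 1.0, -0.001, -0.0]
wrist_force: [-0.3, 0.1, -0.2]
grip_width: 0.0385
grip_force: 0.0
t: 11.13
eef_pos: [0.4849, -0.2897, 0.1587]
orientation: [-0.0, 1.0, 0.0, -0.0]
wrist_force: [0.6, -0.3, -0.5]
grip_width: 0.0386
grip_force: 0.0
```

```bash
python3 -m inch '[[[0.55,0,0.018,0.3,0,0,0],[0.55,0,0.018,0.6,0,0,0],[0.55,0,0.018,0.85,0,0,0],[0.55,0,0.018,1,0,0,0],[0.55,0,0.018,1,0,0,0],[0.55,0,0.018,1,0,0,0],[0.55,0,0.018,1,0,0,0]]]'
python3 -m inch '[[[1,0,0,0,0,0,0],[1,0,0,0,0,0,0],[1,0,0,0,0,0,0],[1,0,0,0,0,0,0],[1,0,0,0,0,0,0],[1,0,0,0,0,0,0],[1,0,0,0,0,0,0],[1,0,0,0,0,0,0]]]' 40
python3 -m inch '[[[1,0,0,-0.2,0,0,0],[1,0,0,-0.5,0,0,0],[1,0,0,-0.8,0,0,0],[1,0,0,-1,0,0,0],[1,0,0,-1,0,0,0]]]'
```

```text
t: 11.72
eef_pos: [0.4854, -0.2929, 0.0602]
orientation: [0.0, 1.0, 0.0, 0.001]
wrist_force: [-0.6, -0.7, -0.2]
grip_width: 0.0387
grip_force: 0.0
t: 12.38
eef_pos: [0.4852, -0.2933, 0.0599]
orientation: [0.0, 1.0, -0.0, 0.001]
wrist_force: [-0.9, 1.7, 6.5]
grip_width: 0.0111
grip_force: 39.6
t: 12.8
eef_pos: [0.4862, -0.2943, 0.1633]
orientation: [0.002, 1.0, -0.0, 0.003]
wrist_force: [-0.5, 0.0, -0.8]
grip_width: 0.0106
grip_force: 39.0
```

```bash
python3 -m inch '[[[1,0,-0.25,0,0,0,0],[1,0,-0.5,0,0,0,0],[1,0,-0.75,0,0,0,0],[1,0,-1,0,0,0,0],[1,0,-1,0,0,0,0]]]'
python3 -m inch '[[[1,0.1,-0.25,0,0,0,0],[1,0.1,-0.5,0,0,0,0],[1,0.1,-0.75,0,0,0,0],[1,0.1,-1,0,0,0,0],[1,0.1,-1,0,0,0,0]]]'
python3 -m inch '[[[1,0.1,-0.25,0,0,0,0],[1,0.15,-0.5,0,0,0,0],[1,0.15,-0.75,0,0,0,0],[1,0.15,-1,0,0,0,0],[1,0.15,-1,0,0,0,0],[1,0.15,-1,0,0,0,0],[1,0.15,-1,0,0,0,0],[1,0.15,-1,0,0,0,0]]]'
python3 - <<'E'
from rig import r,cams
from h import *
print(r.observe()["eef_pos"])
d=cams.get_image("scene");np.savez("scene3.npz",**d);x,y,w,h=285,115,90,110
cv2.imwrite("pics/q3.png",cv2.resize(d["img"][y:y+h,x:x+w,::-1],None,fx=5,fy=5,interpolation=cv2.INTER_CUBIC))
E
```

```text
t: 13.22
eef_pos: [0.484, -0.1897, 0.1581]
orientation: [-0.001, 1.0, 0.001, -0.001]
wrist_force: [-0.6, 0.2, -1.0]
grip_width: 0.0109
grip_force: 39.1
t: 13.63
eef_pos: [0.4943, -0.0903, 0.1583]
orientation: [-0.0, 1.0, 0.001, -0.001]
wrist_force: [0.2, -0.6, -0.9]
grip_width: 0.0107
grip_force: 39.2
t: 14.3
eef_pos: [0.5099, 0.0058, 0.1588]
orientation: [0.0, 1.0, -0.001, -0.0]
wrist_force: [0.5, -1.0, -0.2]
grip_width: 0.0111
grip_force: 39.3
[0.50990979 0.00577668 0.15878913]
```

View pics/q3.png

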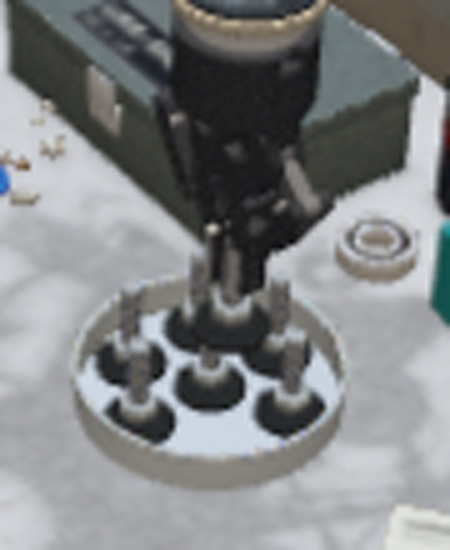

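The held foot's base is at crop (231,325) and the middle foot's at (210,383). Foot a stands at (200,320) behind it.

```bash
python3 - <<'E'
from h import *
d=load("scene3.npz")
for p,m in(([.5099,.0058,.105],(231,325)),([.535,.055,.009],(210,383))):
    q=proj(d,[p])[0]; print(q, np.array([285+(m[0]+.5)/5-.5,115+(m[1]+.5)/5-.5])-q)
b=proj(d,[[.51,.006,.105]])[0];J=np.array([proj(d,[[.52,.006,.105]])[0]-b,proj(d,[[.51,.016,.105]])[0]-b]).T/10;print(J)
E
```

```text
[330.44231078 179.53802089] [0.35768922 0.06197911]
[326.09721177 191.70636652] [ 0.50278823 -0.50636652]
[[ 0.28911197 -0.21483537]
 [-0.13340497 -0.19613831]]
```

```bash
python3 -m inch '[[[1,0.006,-0.05,0.1,0,0,0],[1,0.006,-0.05,0.3,0,0,0],[1,0.006,-0.05,0.5,0,0,0],[1,0.006,-0.05,0.6,0,0,0],[1,0.006,-0.05,0.6,0,0,0],[1,0.006,-0.05,0.6,0,0,0]]]'
python3 -m inch '[[[1,0,0,0.1,0,0,0],[1,0,0,0.2,0,0,0],[1,0,0,0.28,0,0,0],[1,0,0,0.32,0,0,0],[1,0,0,0.34,0,0,0],[1,0,0,0.34,0,0,0],[1,0,0,0.34,0,0,0]]]'
```

```text
t: 14.85
eef_pos: [0.5104, 0.0117, 0.0987]
orientation: [-0.0, 1.0, -0.0, -0.0]
wrist_force: [0.6, 0.1, -1.1]
grip_width: 0.0107
grip_force: 39.3
t: 15.43
eef_pos: [0.5106, 0.0118, 0.0651]
orientation: [0.0, 1.0, -0.0, 0.0]
wrist_force: [0.0, 0.2, -0.8]
grip_width: 0.0107
grip_force: 39.3
```

```bash
python3 -m inch '[[[1,0,0.005,0.01,0,0,0],[1,0,0.005,0.02,0,0,0],[1,0,0.005,0.02,0,0,0],[1,0,0.005,0.02,0,0,0]]]'
python3 -m inch '[[[0.65,0,0,0,0,0,0],[0.65,0,0,0,0,0,0],[0.65,0,0,0,0,0,0],[0.65,0,0,0,0,0,0],[0.65,0,0,0,0,0,0]]]'
python3 -m inch '[[[0.65,0,0,-0.1,0,0,0],[0.65,0,0,-0.3,0,0,0],[0.65,0,0,-0.6,0,0,0],[0.65,0,0,-0.9,0,0,0],[0.65,0,0,-1,0,0,0],[0.65,0,0,-1,0,0,0]]]'
python3 -m inch '[[[0.6,0,0.25,-0.25,0,0,0],[0.6,0,0.5,-0.5,0,0,0],[0.6,0,0.75,-0.5,0,0,0],[0.6,0,1,-0.5,0,0,0],[0.6,0,1,-0.5,0,0,0]]]'
python3 -m inch '[[[0.6,0,0.25,0,0,0,0],[0.6,0,0.5,0,0,0,0],[0.6,0,0.75,0,0,0,0],[0.6,0,1,0,0,0,0],[0.6,0,1,0,0,0,0]]]'
python3 -m inch '[[[0.6,0,0.25,0,0,0,0],[0.6,0,0.5,0,0,0,0],[0.6,0,0.75,0,0,0,0],[0.6,0,1,0,0,0,0],[0.6,0,1,0,0,0,0],[0.6,0,1,0,0,0,0]]]'
python3 - <<'E'
from rig import r,cams
from h import *
o=[]
for n,(x,y,w,h) in dict(top=(266,125,100,100),scene=(280,130,100,100)).items():
    d=cams.get_image(n); o.append(cv2.resize(d["img"][y:y+h,x:x+w,::-1],None,fx=4,fy=4,interpolation=cv2.INTER_CUBIC)); np.savez(n+"4.npz",**d)
cv2.imwrite("pics/q4.png",np.hstack(o))
E
```

```text
t: 15.77
eef_pos: [0.5105, 0.0113, 0.0631]
orientation: [0.0, 1.0, -0.0, 0.0]
wrist_force: [-0.3, 0.3, -0.5]
grip_width: 0.0105
grip_force: 39.3
t: 16.18
eef_pos: [0.5105, 0.0113, 0.063]
orientation: [0.0, 1.0, -0.0, 0.0]
wrist_force: [0.9, 0.6, 0.3]
grip_width: 0.0299
grip_force: 0.0
t: 16.68
eef_pos: [0.5117, 0.0113, 0.166]
orientation: [0.0, 1.0, -0.0, 0.003]
wrist_force: [0.4, -0.1, 0.7]
grip_width: 0.0298
grip_force: 0.0
t: 17.1
eef_pos: [0.5101, -0.0917, 0.2122]
orientation: [0.0, 1.0, -0.001, -0.0]
wrist_force: [0.8, -0.0, -1.5]
grip_width: 0.0344
grip_force: 0.0
t: 17.52
eef_pos: [0.51, -0.1914, 0.2118]
orientation: [0.0, 1.0, -0.001, -0.001]
wrist_force: [0.5, -0.4, -0.7]
grip_width: 0.0341
grip_force: 0.0
t: 18.02
eef_pos: [0.51, -0.2885, 0.2117]
orientation: [-0.001, 1.0, -0.001, -0.001]
wrist_force: [-1.0, -0.2, -0.8]
grip_width: 0.0342
grip_force: 0.0
```

View pics/q4.png

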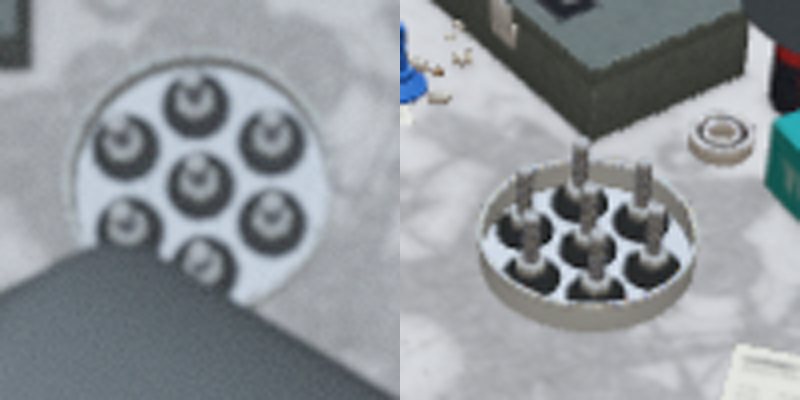

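Both views show all seven feet upright in one layer: one in the middle at (201,184) and six round it. The placed feet are at (126,147) and (272,222), clear of the wall. I'll hand in.

```bash
python3 -c "
from rig import r
print(r.close_job())"
```

```text
the job is handed in; nothing more can be done
None
```

The job is handed in: both black feet are in the tin's two empty places and all seven stand upright in one layer; the orange-based foot wasn't touched, and it took about 18 s of the 58 s allowed.

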